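# Load an offset bracket into its one-way nest and lock the toggle clamp

## Task

Load the metal camera bracket into the inclined assembly fixture: turn it so that its outline matches the cutout and it lies fully home on the pocket floor, while the clamp is still open. Then push the toggle clamp's handle all the way down over centre, so that the rubber tip holds the bracket by its ear and the clamp stays shut by itself. Leave the camera shell, lens cap and tape roll where they are.

Things in the scene. Friction and masses are not known exactly. Their poses are not given: they have to be found in the camera images.
- bracket: Part to load: bare cast metal, 140 g, lies flat right of the tray stacks. Origin: centre of the foot's underside, z up. Foot 8 mm thick, lower edge bevelled 2 mm: rectangle x -30..30, y -23..23 mm, its (-x,+y) corner cut off at 45 deg by 14 mm, plus one offset ear at x 4..28 reaching y = -43. On it a round-topped lug: x -7..7, y -11..19, top at 43 mm.
- bracket_lug (a point): Middle of the bracket's upright lug, at (0, 4, 30) mm in the bracket's frame, axes as the bracket's. Grip here across the lug's 14 mm thickness (fingers close along x), fingertips just above the 8 mm thick foot. Mind the solid cable that hangs to the right of the work, at bench x 0.34 to 0.39, y -0.50 to -0.46 m, from z 0.1 up to 0.9 m: keep the arm clear of it.
- bracket_ear (a point): Point on the underside of the bracket's ear, at (16, -36, 0) mm in the bracket's frame.
- pocket_floor (a point): Centre of the pocket floor in the black nest plate (fixed, floor of bare metal; left of the tray stacks). The plate is inclined 24 deg towards the robot: x runs uphill away from the robot, y level to the left, z out of the plate. A seated bracket has its origin and all axes here; it goes in along -z, the tool leaning 24 deg back to the robot. Pocket: the bracket's outline plus 2 mm all round, 6 mm deep.
- pocket_ear (a point): Place of the bracket's ear on the pocket floor, at (16, -36, 0) mm in the pocket_floor frame. Nest plate: x -50..50, y -56..46, top at z 6 mm; a 22 mm finger notch opens its downhill wall. It stands on an aluminium plate, x -60..60, y -164..51, top at z -8 mm. The tray stacks (bench x to 0.54, y -0.22..0.22 m) are 233 mm tall.
- clamp_handle (a joint): Toggle clamp on the inclined plate, right of the nest, in the plane x = 16 mm of the pocket_floor frame. Angle in rad of its handle against its arm: 0 open as at the start (arm and handle both standing up), 2.856 dead centre, 2.916 stop (locked). Light friction: stays where left. Pushing takes 1 to 4 N at the grip; the sprung tip resists just before centre.
- handle_grip (a point): Middle of the clamp handle's black grip: bar 16 mm thick, 76 mm long, in the plane x = 16 of the pocket_floor frame; free end 35 mm beyond. Its (y, z) mm and the bar's direction pivot to free end (deg from +y to +z): open (-145, 114) 98; (-161, 113) 109; (-174, 110) 118; (-190, 98) 135; (-198, 80) 150; (-200, 67) 159; centre (-201, 32) 180; stop (-201, 25) 184.
- clamp_tip: Black rubber tip, 16 mm wide, on a sprung spindle at the end of the clamp arm; locked, it presses the ear at (16, -36) mm of the pocket_floor frame with about 12 N. Origin: the arm's pivot, (16, -106, 14) mm. While open the arm stands up from there to z 98 mm at y -126..-85, so push the handle over from its +y side near its free end, then down from above.
- camera_shell: Bystander: loose white camera back shell about 66 x 57 x 32 mm with a wire; origin under it. Leave it alone.
- lens_cap: Bystander: loose round black lens cap, 22 mm wide, 10 mm high; origin under its centre. Leave it alone.
- masking_tape: Bystander: loose roll of tape lying flat, 90 mm wide, 24 mm high; origin under its centre. Leave it alone.
Not all that is in view belongs to the job. What is shaped like the bracket but purple is not meant.

How it is judged:
By the outcome, as a careful person would: the job done as asked, in the order asked, and still so for the second after the job is handed in, with the robot touching nothing.
It also fails if it takes over 64 s, if anything falls off the work surface, if the arm or the gripper's body presses on something with over 40 N, if the wrist force passes 120 N, or if a joint passes its speed limit or range.

## Robot

A 6-joint arm with a two-finger parallel gripper is mounted at the origin on the work surface; the furniture and walls round the work are solid. World frame = base frame: x ahead of the robot, y to its left, z up, the work surface at z = 0. Lengths are in m, angles in degrees, forces in N, time in s.
With the tool pointing down it reaches from about 0.4 to 0.925 m from the base axis. Payload 3.4 kg.
Tool frame: the origin (TCP) lies midway between the tips of the shut fingers; the grasp point (between the pads) lies 19 mm behind it; z points along the fingers, x is the direction in which the jaws open and shut, and the axes are right-handed (so a half turn about z gives the same grasp; the last joint's range is limited). The gripper opens to 85 mm and grips with 20 to 120 N. Pads are 22 mm wide; open, the fingers measure 114 mm over their backs; the gripper's body (76 mm by 85 mm) begins 54 mm behind the grasp point. The pads swing forward as they close: fully open they stand 13 mm farther back than shut.
Start: joints at [-68.497, 17.578, 86.31, -0, 76.112, -4.211], TCP at [0.249, -0.518, 0.231] pointing down, gripper open.
Joint ranges: [-179.03, 179.03], [-60, 130.46], [8.19, 133.38], [-81.62, 261.62], [5.75, 156.47], [-153.77, 153.77]. Speed limits (degrees/s): [147.25, 147.25, 180, 180, 180, 180].

## Interface

Orientations are given as [roll, pitch, yaw] about the fixed x, y, z axes, in that order (R = Rz(yaw) Ry(pitch) Rx(roll)).
In Python, from rig import status, imaging, job, finder gives the robot as it stands.
- The arm moves only by the tool arm_command, never from a script. Its argument "plan" is a list of rows, each an object with "gripper": the closure, from 0 (fully open) to 1 (shut); "dp": the shift along the tool's x, y, z in cm, a list of three; "twist": the turn about the tool's z in degrees. A call has 1 to 12 rows; each row is the pose to reach, as a shift and turn from the pose commanded when the call began, along the tool's axes at that moment; what a row does not reach only later rows make up. A row lasts 1/10 s, in which the tool goes at most 50 mm and 8.59 degrees, less where a joint would pass 70% of its speed; a pose out of reach is approached as far as the arm can. A call with a gripper value outside its range is refused whole. The fingers move at their own pace and stop on an object; the grip force is fixed at half the most. Time passes only in rows, so rows that repeat a pose let the fingers close. It gives the time, the measured TCP pose, the force and the opening at its end, in the units of the state.
- status.sense(): the state, without advancing time (a new reading comes with each control period).
- imaging.capture(name): name is "scene" or "top" or "wrist"; returns the picture (400x640x3 uint8, blue, green, red); there is no depth.
- imaging.camera_info(name): a dict with "fx", "fy", "cx", "cy" (pixels), "k1" (the pictures are not rectified: a ray, as slopes to the right and down, at radius r is drawn at 1 + k1 r^2 times it, then the intrinsics apply), "view" (4x4, takes a point from world to camera coordinates); the wrist camera has in their place "hand_eye" (4x4, takes a point from camera to tool coordinates, whose origin is the TCP and whose axes are the tool frame's). Camera axes: x right, y down, z forward; pixel columns grow to the right and rows downward; lengths in m; the calibration is good to about 2 mm. A picture is of the moment at which its call begins: read the wrist's pose just before it. camera_info takes no time and is no camera call.
- job.hand_in(): hands the job in, once; it reports no verdict.
Trained networks look in the newest picture that a camera, given by its name, has taken for a name from the list of things; names that differ only in an ending like _2 or _b are one class to them, and where a whole thing is asked for, a point or a joint stands for the part that bears it (a point fixed in the world has none). Each returns a list of dicts, best first, with "confidence" (0 to 1); they miss things now and then, are a little off and sometimes report something else, mostly with a low value. They report only what shows in the picture. A call takes as long as a camera call. They do not tell look-alikes from the thing itself.
- finder.recognise(camera, target): "centre" ([row, column] as shares, 0 to 1, of the picture: columns of its width, rows of its height, amid what is visible of it).
- finder.landmark_of(camera, target): "centre" ([row, column] as shares, 0 to 1, of the picture: columns of its width, rows of its height: a listed point, or the origin of a listed thing).
The state is a dict: "time": time; "joints": joint angles; "joint_velocities": joint speeds; "joint_torque": joint torques, N m; "position": TCP position; "ee_rot": TCP orientation; "force": force on the tool from outside, world axes, zero at the start; "moment": the same for the moment, N m; "width": opening from 0.0 (shut) to 1.0 (fully open).
Only numpy, scipy, OpenCV 4.12 (cv2) and the standard library are available. Lean on these libraries where they do the work, as an engineer would, in place of code of your own. Each camera call takes 0.05 s, during which the arm holds its last target. There are 200 camera calls.

## Working session

There is one attempt and no reset: what is moved stays moved. The work goes in short steps, Python scripts to look and compute and a tool call to move; the robot and the scene stay as the last step left them, time stands still between calls to the robot, and variables do not carry over. Pictures are saved under pics/ and viewed, about 8 in all and at most 12, crops included, and the job is handed in when it is done.

Besides the shell and the picture viewer there is one more tool, called as name(argument=value, ...) on one line, values as JSON. arm_command: Moves the arm, as the interface text tells. Its arguments: {"type":"object","properties":{"plan":{"type":"array","items":{"type":"object","properties":{"gripper":{"type":"number"},"dp":{"type":"array","items":{"type":"number"}},"twist":{"type":"number"}}}}},"required":["plan"]}

```bash
ls; mkdir -p pics; python3 - <<'E'
from rig import status, imaging, job, finder
import cv2, numpy as np
print(status.sense())
np.set_printoptions(precision=4,suppress=True)
for n in ("scene","top","wrist"):
    im=imaging.capture(n); cv2.imwrite(f"pics/{n}0.png",im); print(n,imaging.camera_info(n))
a=cv2.imread("pics/scene0.png");b=cv2.imread("pics/top0.png")
cv2.imwrite("pics/st0.png",cv2.resize(np.vstack([a,b]),None,fx=.75,fy=.75))
for n in ("scene","top","wrist"):
    for t in ("bracket_lug","bracket","bracket_ear","handle_grip","pocket_floor","pocket_ear","clamp_tip"):
        print(n,t,[(np.round(np.array(d['centre'])*[400,640],1),round(d['confidence'],2)) for d in finder.landmark_of(n,t)])
E
```

```text
pics
{'time': 0.0, 'joints': array([-6.84969120e+01,  1.76221642e+01,  8.63852519e+01, -1.30609882e-03,
        7.61117083e+01, -4.21139537e+00]), 'joint_velocities': array([-0.04136373,  0.0535109 , -0.03815268,  0.05507015,  0.01672215,
        0.00735552]), 'joint_torque': array([-6.92133090e-04, -4.57550633e+01, -2.51917613e+01, -2.48295515e-05,
        1.33849101e-02, -6.85450097e-07]), 'position': array([ 0.24918986, -0.51740063,  0.23037305]), 'ee_rot': array([-1.79992516e+02,  1.18895820e-01, -6.42851940e+01]), 'force': array([-0.41040692,  0.31318934, -0.75255359]), 'moment': array([-0.01051282,  0.02251792,  0.04228229]), 'width': 0.994716038855462}
scene {'fx': 471.9290268715559, 'fy': 471.9290268715559, 'cx': 314.58145339485253, 'cy': 205.81488513742164, 'k1': -0.027746341827362832, 'view': array([[-0.6143, -0.789 , -0.0057,  0.3664],
       [-0.6777,  0.5313, -0.5083,  0.4776],
       [ 0.4041, -0.3084, -0.8612,  1.6707],
       [ 0.    ,  0.    ,  0.    ,  1.    ]])}
top {'fx': 514.1717095545005, 'fy': 514.1717095545005, 'cx': 322.2671538502601, 'cy': 201.06945864949526
[... 1097 characters left out ...]
242. ]), 0.49)]
top bracket_lug [(array([198.1, 410.3]), 0.52), (array([234.8, 417.9]), 0.48)]
top bracket [(array([169.6, 387.4]), 0.83), (array([204.4, 405.2]), 0.5), (array([238.2, 417.3]), 0.38)]
top bracket_ear [(array([183.7, 381.5]), 0.59), (array([228.6, 410.1]), 0.55), (array([207. , 396.4]), 0.53)]
top handle_grip [(array([200.8, 219.9]), 0.5)]
top pocket_floor [(array([239.2, 200.6]), 0.56), (array([204.6, 398.7]), 0.3)]
top pocket_ear [(array([226.2, 201.6]), 0.91), (array([237.3, 197.9]), 0.31)]
top clamp_tip [(array([211.6, 216.3]), 0.44)]
wrist bracket_lug []
wrist bracket []
wrist bracket_ear []
wrist handle_grip []
wrist pocket_floor []
wrist pocket_ear []
wrist clamp_tip []
```

View pics/st0.png

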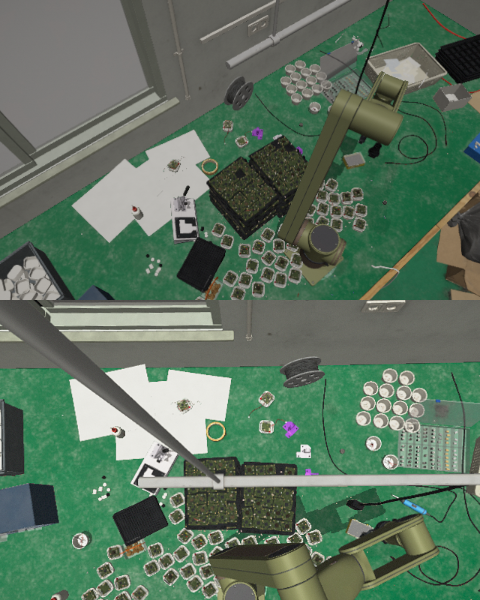

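```bash
python3 - <<'E'
import cv2,numpy as np
b=cv2.imread("pics/top0.png");a=cv2.imread("pics/scene0.png")
r=lambda im,f:cv2.resize(im,None,fx=f,fy=f,interpolation=cv2.INTER_CUBIC)
# top: brackets region, fixture region
p=r(b[140:260,350:450],4);q=r(b[170:290,160:260],4)
cv2.imwrite("pics/crop0.png",np.hstack([p,q]))
E
```

```text
(no output)
```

View pics/crop0.png

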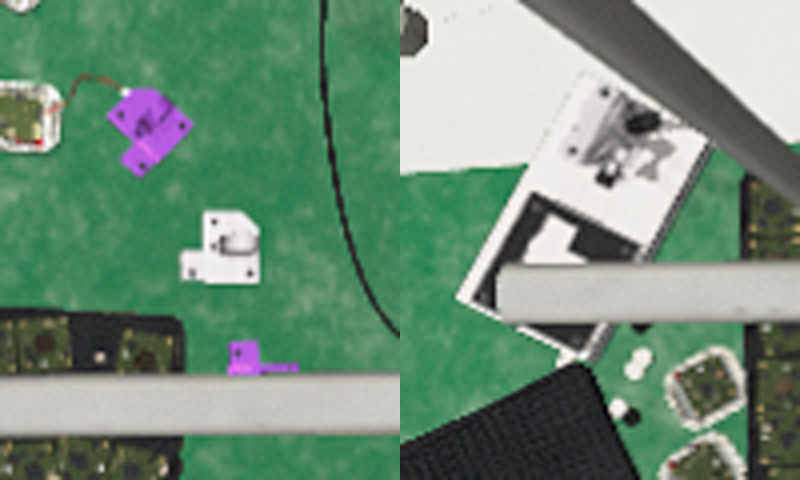

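The crop is from the top picture. Things that could be taken for the bracket:
- Purple look-alike at about (row 172, col 387).
- Purple look-alike at about (row 230, col 412).
- Bare-metal part at about (row 202, col 406). This is the one I want, by its colour, its ear to the left and its cut corner at upper right, so its yaw is about 180°.

The fixture is at about (row 230, col 200). Next I'll work out rough positions.

```bash
cat > h.py <<'E'
from rig import status, imaging, job, finder
import cv2, numpy as np
from scipy.spatial.transform import Rotation as Rn
from scipy.optimize import least_squares
np.set_printoptions(precision=4,suppress=True)
def tool():
    s=status.sense(); T=np.eye(4); T[:3,:3]=Rn.from_euler('xyz',s['ee_rot'],degrees=True).as_matrix(); T[:3,3]=s['position']; return T
def view(n,T=None):
    i=imaging.camera_info(n)
    return i['view'] if 'view' in i else np.linalg.inv(T@i['hand_eye'])
def proj(n,P,V):
    i=imaging.camera_info(n); P=np.atleast_2d(P); c=P@V[:3,:3].T+V[:3,3]
    s=c[:,:2]/c[:,2:]; s=s*(1+i['k1']*(s**2).sum(1,keepdims=True))
    return np.c_[s[:,0]*i['fx']+i['cx'],s[:,1]*i['fy']+i['cy']]   # col,row
def ray(n,col,row,V):
    i=imaging.camera_info(n); d=np.array([(col-i['cx'])/i['fx'],(row-i['cy'])/i['fy']]); s=d.copy()
    for _ in range(20): s=d/(1+i['k1']*(s@s))
    R=V[:3,:3]; return -R.T@V[:3,3], R.T@np.r_[s,1]
def onz(n,col,row,V,z):
    o,d=ray(n,col,row,V); return o+d*(z-o[2])/d[2]
def tri(*rs):
    A=0;b=0
    for o,d in rs:
        d=d/np.linalg.norm(d);M=np.eye(3)-np.outer(d,d);A=A+M;b=b+M@o
    return np.linalg.solve(A,b)
def lm(n,t): return [(np.round(np.array(d['centre'])[::-1]*[640,400],1),round(d['confidence'],2)) for d in finder.landmark_of(n,t)]
FP=np.array([[-30,-23],[4,-23],[4,-43],[28,-43],[28,-23],[30,-23],[30,23],[-16,23],[-30,9]])/1e3 # foot outline
def pose(x,y,z,yaw,tilt=0):
    T=np.eye(4);T[:3,:3]=Rn.from_euler('zy',[0,0]).as_matrix()
    T[:3,:3]=(Rn.from_euler('z',yaw,degrees=True)*Rn.from_euler('y',-tilt,degrees=True)).as_matrix();T[:3,3]=x,y,z;return T
def ap(T,P): return np.atleast_2d(P)@T[:3,:3].T+T[:3,3]
E
python3 - <<'E'
from h import *
Vt,Vs=view('top'),view('scene')
for n,V in (('top',Vt),('scene',Vs)): print(n,-V[:3,:3].T@V[:3,3])
print('bracket',onz('top',405,204,Vt,0))
# crop coords->full: outline corners ear-left-bottom(181,282)/4 etc.
for c,r in ((205,211),(240,211),(259,229),(259,284),(181,281),(181,251)): print(onz('top',350+c/4,140+r/4,Vt,.008))
print('pear',tri(ray('top',201.6,226.2,Vt),ray('scene',238.1,295.1,Vs)))
print('grip',tri(ray('top',219.9,200.8,Vt),ray('scene',246.5,253.9,Vs)))
print('tip',tri(ray('top',216.3,211.6,Vt),ray('scene',242,275.1,Vs)))
print('pfloor',onz('top',200.6,239.2,Vt,.05))
E
```

```text
top [ 0.3488 -0.0265  1.7686]
scene [-0.1263  0.5506  1.6836]
bracket [ 0.5773 -0.2994  0.    ]
[ 0.6156 -0.2865  0.008 ]
[ 0.6152 -0.3166  0.008 ]
[ 0.5993 -0.3324  0.008 ]
[ 0.5516 -0.3307  0.008 ]
[ 0.555 -0.264  0.008]
[ 0.581  -0.2648  0.008 ]
pear [0.5144 0.4053 0.0271]
grip [0.5778 0.3128 0.1582]
tip [0.5618 0.3524 0.0479]
pfloor [0.4604 0.3937 0.05  ]
```

arm_command(plan=[{"gripper": 0, "dp": [-4, 0, -2], "twist": 0}, {"gripper": 0, "dp": [-8, 0, -5], "twist": 0}, {"gripper": 0, "dp": [-12, 0, -8], "twist": 0}, {"gripper": 0, "dp": [-15.5, 0, -10], "twist": 0}, {"gripper": 0, "dp": [-15.5, 0, -10], "twist": 0}, {"gripper": 0, "dp": [-16.5, -4.5, -10], "twist": -8}, {"gripper": 0, "dp": [-17.5, -9, -10], "twist": -16}, {"gripper": 0, "dp": [-18.5, -13.5, -10], "twist": -24}, {"gripper": 0, "dp": [-19.7, -18.5, -10], "twist": -32}, {"gripper": 0, "dp": [-19.7, -18.5, -10], "twist": -40}, {"gripper": 0, "dp": [-19.7, -18.5, -10], "twist": -48}, {"gripper": 0, "dp": [-19.7, -18.5, -10], "twist": -54}])

```text
time: 2.4
position: [0.3318, -0.26, 0.3307]
ee_rot: [-180.0, 0.0, -9.9]
force: [-0.1, -0.2, 0.5]
width: 0.998
```

arm_command(plan=[{"gripper": 0, "dp": [4, 0, 0], "twist": -8.5}, {"gripper": 0, "dp": [8, 0, 0], "twist": -17}, {"gripper": 0, "dp": [12, 0.3, 0], "twist": -25.5}, {"gripper": 0, "dp": [16, 0.5, 0], "twist": -34}, {"gripper": 0, "dp": [20, 0.6, 2], "twist": -42.5}, {"gripper": 0, "dp": [24, 0.7, 5], "twist": -51}, {"gripper": 0, "dp": [25, 0.7, 9], "twist": -59.5}, {"gripper": 0, "dp": [25, 0.7, 13], "twist": -68}, {"gripper": 0, "dp": [25, 0.7, 17], "twist": -76.5}, {"gripper": 0, "dp": [25, 0.7, 20], "twist": -85}, {"gripper": 0, "dp": [25, 0.7, 21], "twist": -93.5}, {"gripper": 0, "dp": [25, 0.7, 21], "twist": -100}])

```text
time: 3.6
position: [0.574, -0.3109, 0.1169]
ee_rot: [-179.7, -0.2, 90.0]
force: [0.7, -0.8, -0.7]
width: 1.002
```

```bash
cat > cap.py <<'E'
import sys
from h import *
n=sys.argv[1]; T=tool(); im=imaging.capture('wrist'); np.save(f'pics/{n}.npy',T); cv2.imwrite(f'pics/{n}.png',im)
s=status.sense(); print(s['time'],s['position'],s['ee_rot'],s['force'],s['width'],s['joints'])
for t in sys.argv[2:]: print(t,lm('wrist',t))
E
python3 cap.py w1 bracket bracket_lug bracket_ear
```

```text
3.65 [ 0.5748 -0.3114  0.1182] [-179.7962   -0.1313   90.2215] [-0.0889 -0.3923  0.5836] 0.9989747685983869 [ -32.1478   29.249    84.3503    0.002    66.6431 -122.3703]
bracket [(array([326.9, 206.4]), 0.78), (array([288.9,  42.2]), 0.58)]
bracket_lug [(array([288.2,  28.2]), 0.81), (array([321.6, 223.7]), 0.72), (array([402. , 352.8]), 0.67)]
bracket_ear [(array([419.2, 289.4]), 0.97), (array([373.2, 188.3]), 0.82), (array([314.7,  95.1]), 0.71), (array([483.1, 329.2]), 0.47)]
```

View pics/w1.png

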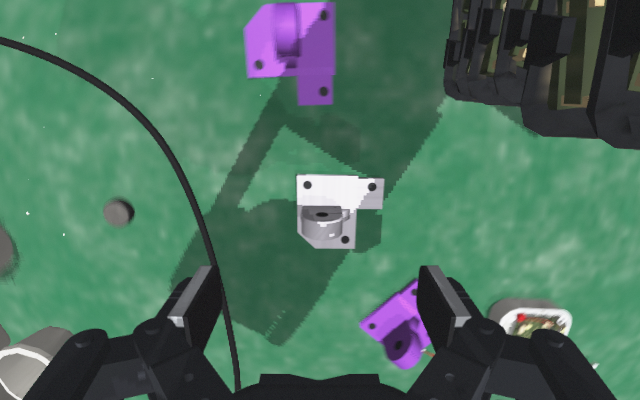

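The picture shows the metal bracket at about (row 212, col 330), with its ear to the upper right and the purple look-alikes at (50, 290) and (330, 400). The lug is not occluded. I'll fit its pose by silhouette.

```bash
cat > fitb.py <<'E'
import sys
from h import *
from scipy.optimize import minimize
n=sys.argv[1]; im=cv2.imread(f'pics/{n}.png'); T=np.load(f'pics/{n}.npy'); V=view('wrist',T)
x0=[float(a) for a in sys.argv[2:5]]
S=4; hsv=cv2.cvtColor(im,cv2.COLOR_BGR2HSV)
m=((hsv[...,1]<70)&(hsv[...,2]>70)).astype(np.uint8)
th=np.linspace(0,np.pi,9); lug=np.array([[ -11,8],[19,8]]+[[4+15*np.cos(t),28+15*np.sin(t)] for t in th])/1e3
def sil(p):
    B=pose(p[0],p[1],0,p[2]); M=np.zeros((400*S,640*S),np.uint8)
    F=[np.c_[FP,np.full(9,z)] for z in (.002,.008)]
    def fill(P): cv2.fillPoly(M,[np.round(proj('wrist',ap(B,P),V)*S+S/2-.5).astype(np.int32)],1)
    for f in F: fill(f)
    for i in range(9): j=(i+1)%9; fill(np.array([F[0][i],F[0][j],F[1][j],F[1][i]]))
    L=[np.c_[np.full(len(lug),x),lug] for x in(-.007,.007)]
    P=proj('wrist',ap(B,np.vstack(L)),V); cv2.fillConvexPoly(M,cv2.convexHull(np.round(P*S).astype(np.int32)),1)
    return M
c=proj('wrist',[[x0[0],x0[1],.01]],V)[0].astype(int); w=np.zeros_like(m); cv2.circle(w,tuple(c.tolist()),75,1,-1); m&=w
k,l,st,_=cv2.connectedComponentsWithStats(m); b=1+np.argmax(st[1:,4]); m=(l==b).astype(np.uint8)
mb=cv2.resize(m,None,fx=S,fy=S,interpolation=cv2.INTER_NEAREST)
f=lambda p:float((sil(p)!=mb).sum())/max(1,mb.sum())
r=minimize(f,x0,method='Nelder-Mead',options=dict(initial_simplex=np.array(x0)+np.array([[0,0,0],[.008,0,0],[0,.008,0],[0,0,8]]),xatol=1e-4,fatol=1e-5))
print(r.x,r.fun,'area',m.sum())
s=tool(); 
E
python3 fitb.py w1 .584 -.308 180
```

```text
[  0.5873  -0.3058 179.0263] 0.05485195750541019 area 5083
```

arm_command(plan=[{"gripper": 0, "dp": [0.15, 1.25, 3], "twist": 1}, {"gripper": 0, "dp": [0.15, 1.25, 6], "twist": 1}, {"gripper": 0, "dp": [0.15, 1.25, 9], "twist": 1}, {"gripper": 0, "dp": [0.15, 1.25, 10.6], "twist": 1}, {"gripper": 0, "dp": [0.15, 1.25, 10.6], "twist": 1}, {"gripper": 0, "dp": [0.15, 1.25, 10.6], "twist": 1}])

```text
time: 4.4
position: [0.5884, -0.3107, 0.0157]
ee_rot: [180.0, 0.0, 88.6]
force: [-0.8, 0.2, 0.7]
width: 0.996
```

```bash
python3 cap.py w2; python3 fitb.py w2 .587 -.306 179
```

```text
4.45 [ 0.589  -0.3111  0.0165] [179.8804   0.069   88.6639] [-0.0699 -0.5182  0.053 ] 0.9978741974983137 [ -31.4714   36.247    88.2309    0.0005   55.384  -120.1356]
[  0.5876  -0.3063 179.1144] 0.16117112937433722 area 11316
```

arm_command(plan=[{"gripper": 0.3, "dp": [0.05, -0.1, 0.35], "twist": 0}, {"gripper": 0.5, "dp": [0.05, -0.1, 0.35], "twist": 0}, {"gripper": 1, "dp": [0.05, -0.1, 0.35], "twist": 0}, {"gripper": 1, "dp": [0.05, -0.1, 0.35], "twist": 0}, {"gripper": 1, "dp": [0.05, -0.1, 0.35], "twist": 0}, {"gripper": 1, "dp": [0.05, -0.1, 0.35], "twist": 0}, {"gripper": 1, "dp": [0.05, -0.1, 0.35], "twist": 0}, {"gripper": 1, "dp": [0.05, -0.1, 0.35], "twist": 0}])

```text
time: 5.25
position: [0.5875, -0.3102, 0.0127]
ee_rot: [179.9, 0.0, 88.7]
force: [-0.5, 0.6, 5.9]
width: 0.335
```

arm_command(plan=[{"gripper": 1, "dp": [0, 0, -1], "twist": 0}, {"gripper": 1, "dp": [0, 0, -4], "twist": 0}, {"gripper": 1, "dp": [0, 0, -9], "twist": 0}, {"gripper": 1, "dp": [0, 0, -14], "twist": 0}, {"gripper": 1, "dp": [0, 0, -19], "twist": 0}, {"gripper": 1, "dp": [0, 0, -24], "twist": 0}, {"gripper": 1, "dp": [0, 0, -29], "twist": 8}, {"gripper": 1, "dp": [3, -1, -33], "twist": 16}, {"gripper": 1, "dp": [7, -2, -35], "twist": 24}, {"gripper": 1, "dp": [12, -3, -35], "twist": 32}, {"gripper": 1, "dp": [17, -4, -35], "twist": 40}, {"gripper": 1, "dp": [22, -5.5, -35], "twist": 48}])

```text
time: 6.45
position: [0.5371, -0.0909, 0.3618]
ee_rot: [-180.0, -0.0, 40.4]
force: [1.2, 1.0, -1.8]
width: 0.332
```

```bash
python3 -c "
from h import *
s=status.sense();print(s['position'],s['ee_rot'],s['width'],s['joints'])
R=tool()[:3,:3];print(R.T@(np.array([.46,.30,.28])-s['position']))"
```

```text
[ 0.5371 -0.0909  0.3618] [-179.9729   -0.0138   40.3539] 0.3320009306912099 [-14.0674  10.9527  76.9547   0.027   92.1066 -54.4203]
[ 0.1944 -0.3477  0.082 ]
```

arm_command(plan=[{"gripper": 1, "dp": [2, -4, 0], "twist": 8}, {"gripper": 1, "dp": [4, -8, 0], "twist": 16}, {"gripper": 1, "dp": [6.5, -12, 0], "twist": 24}, {"gripper": 1, "dp": [9, -16, 0], "twist": 32}, {"gripper": 1, "dp": [11, -20, 0], "twist": 40}, {"gripper": 1, "dp": [13.5, -24, 0], "twist": 48}, {"gripper": 1, "dp": [16, -28, 0], "twist": 56}, {"gripper": 1, "dp": [18, -32, 2], "twist": 64}, {"gripper": 1, "dp": [19.4, -34.8, 5], "twist": 72}, {"gripper": 1, "dp": [19.4, -34.8, 8], "twist": 80}, {"gripper": 1, "dp": [19.4, -34.8, 8], "twist": 80}])

```text
time: 7.55
position: [0.4536, 0.297, 0.2768]
ee_rot: [179.4, 0.3, -39.2]
force: [-0.2, -0.7, -1.9]
width: 0.334
```

```bash
python3 cap.py w3 pocket_floor pocket_ear handle_grip clamp_tip bracket_ear
```

```text
7.6 [0.4556 0.2969 0.2795] [179.6084   0.1312 -39.0928] [ 0.2742 -0.262   0.0214] 0.33433918992907774 [28.6533 13.3588 85.2754 -0.0272 81.7779 67.7495]
pocket_floor [(array([256.9,  72.5]), 0.93)]
pocket_ear [(array([289.1,  48.8]), 0.84)]
handle_grip [(array([444.2,  75.9]), 0.88)]
clamp_tip []
bracket_ear [(array([405.7, 224.2]), 0.82), (array([630.1, 326.8]), 0.57)]
```

View pics/w3.png

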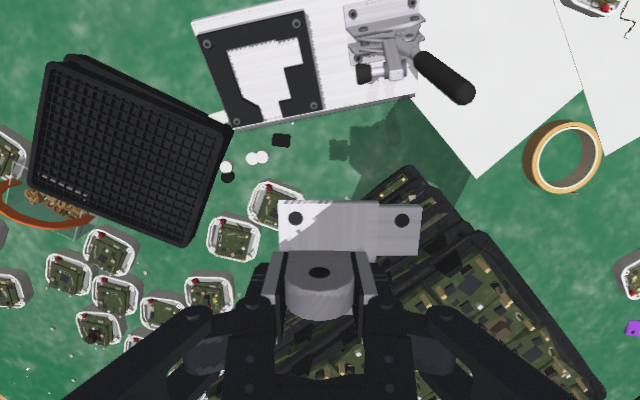

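arm_command(plan=[{"gripper": 1, "dp": [-1, -2, 2], "twist": -7}, {"gripper": 1, "dp": [-1, -3.5, 3], "twist": -14}, {"gripper": 1, "dp": [-1, -3.5, 3], "twist": -14}, {"gripper": 1, "dp": [-1, -3.5, 3], "twist": -14}])

```text
time: 8.25
position: [0.473, 0.3304, 0.2527]
ee_rot: [-180.0, -0.0, -25.4]
force: [-0.2, -0.1, -2.1]
width: 0.336
```

```bash
cat > fitf.py <<'E'
import sys
from h import *
from scipy.optimize import minimize
OFF=2.0
def offs(P,d):  # outward offset polygon (ccw/cw handled)
    P=P*1e3; n=len(P); A=0.5*sum(P[i][0]*P[(i+1)%n][1]-P[(i+1)%n][0]*P[i][1] for i in range(n)); s=np.sign(A); out=[]
    for i in range(n):
        a,b,c=P[i-1],P[i],P[(i+1)%n]; e1=(b-a)/np.linalg.norm(b-a);e2=(c-b)/np.linalg.norm(c-b)
        n1=s*np.array([e1[1],-e1[0]]);n2=s*np.array([e2[1],-e2[0]])
        out.append(np.linalg.solve(np.array([n1,n2]),[n1@b+d,n2@b+d]))
    return np.array(out)/1e3
PO=offs(FP,OFF)
NP=np.array([[-50,-56],[50,-56],[50,46],[-50,46]])/1e3
S=3
def masks(n,p,V):
    B=pose(*p[:4],24.); M=np.zeros((400*S,640*S),np.uint8)
    px=lambda P:np.round((proj(n,ap(B,P),V)+.5)*S-.5).astype(np.int32)
    cv2.fillPoly(M,[px(np.c_[NP,np.full(4,.006)])],1)
    F=np.zeros_like(M);cv2.fillPoly(F,[px(np.c_[PO,np.zeros(9)])],1)
    G=np.zeros_like(M);cv2.fillPoly(G,[px(np.c_[PO,np.full(9,.006)])],1)
    M[(F&G)>0]=0
    # finger notch, ignore region
    N=np.zeros_like(M);cv2.fillPoly(N,[px(np.array([[-52,-14,6],[-28,-14,6],[-28,14,6],[-52,14,6]])/1e3)],1)
    return M,N,px
if __name__=='__main__':
    n=sys.argv[1]; im=cv2.imread(f'pics/{n}.png'); V=view('wrist',np.load(f'pics/{n}.npy')); x0=np.array([float(a) for a in sys.argv[2:6]])
    rows=int(sys.argv[6]) if len(sys.argv)>6 else 215
    g=im.max(2); m=cv2.resize(((g<100)).astype(np.uint8),None,fx=S,fy=S,interpolation=cv2.INTER_NEAREST)
    def f(p):
        M,N,px=masks('wrist',p,V)
        w=np.zeros_like(M);cv2.fillPoly(w,[px(np.c_[NP*1.18+[0,-.0],np.full(4,.006)])],1); w[rows*S:]=0; w[N>0]=0
        return float(((M!=m)&(w>0)).sum())/float((w>0).sum())
    best=None
    for k in range(3):
        r=minimize(f,x0,method='Nelder-Mead',options=dict(initial_simplex=x0+np.array([[0]*4,[.012,0,0,0],[0,.012,0,0],[0,0,.02,0],[0,0,0,6]])*(1,.5,.25)[k],xatol=1e-4,fatol=1e-6)); x0=r.x
    print(r.x,r.fun)
    M,N,px=masks('wrist',r.x,V)
    o=cv2.resize(im,None,fx=S,fy=S,interpolation=cv2.INTER_CUBIC)
    cs,_=cv2.findContours(M,cv2.RETR_LIST,cv2.CHAIN_APPROX_NONE);cv2.drawContours(o,cs,-1,(0,0,255),1)
    c=px(np.array([[0,-.04,0]]))[0]; y0=max(0,c[1]-260);a=max(0,c[0]-380);o=o[y0:y0+520,a:a+760]; cv2.imwrite(f'pics/{n}_fit.png',o)
E
python3 cap.py w4 pocket_floor pocket_ear handle_grip
python3 -c "
from h import *
T=np.load('pics/w4.npy');V=view('wrist',T);print(onz('wrist',*lm('wrist','pocket_floor')[0][0],V,.06))"

```

```text
8.3 [0.4729 0.3304 0.253 ] [-179.9543   -0.0514  -25.4337] [ 0.2849  0.1663 -1.3643] 0.33380382384380153 [30.7575 16.8049 84.2309 -0.0176 78.8977 56.1946]
pocket_floor [(array([274.5, 103.2]), 0.69), (array([461.2, 169.9]), 0.27)]
pocket_ear [(array([313.6,  89. ]), 0.59)]
handle_grip [(array([461.3, 169.6]), 0.74)]
[0.4631 0.4059 0.06  ]
```

```bash
python3 fitf.py w4 .463 .406 .06 65 195
```

```text
[ 0.4631  0.4045  0.0526 61.6368] 0.0460374955220316
```

View pics/w4_fit.png

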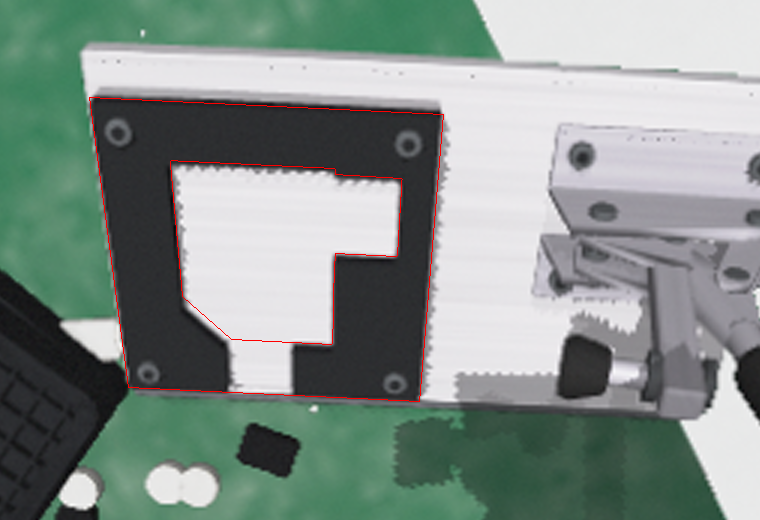

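The fit overlay lies well on the nest outline and pocket, at origin (0.463, 0.4045, 0.053) and yaw 61.6°. The commands can't tilt the tool. I gripped the lug along its y axis so the bracket can pivot in the jaws. The plan is to set its uphill edge on the pocket floor, then swing it down about that edge.

arm_command(plan=[{"gripper": 1, "dp": [-1.5, -2, 0], "twist": 3}, {"gripper": 1, "dp": [-3, -4, 2], "twist": 3}, {"gripper": 1, "dp": [-4.5, -6.1, 6], "twist": 3}, {"gripper": 1, "dp": [-4.5, -6.1, 10], "twist": 3}, {"gripper": 1, "dp": [-4.5, -6.1, 13], "twist": 3}, {"gripper": 1, "dp": [-4.5, -6.1, 14.8], "twist": 3}, {"gripper": 1, "dp": [-4.5, -6.1, 14.8], "twist": 3}, {"gripper": 1, "dp": [-4.5, -6.1, 14.8], "twist": 3}])

```text
time: 9.3
position: [0.4581, 0.4055, 0.1044]
ee_rot: [-180.0, -0.0, -28.3]
force: [0.0, -0.6, -0.9]
width: 0.336
```

```bash
cat > where.py <<'E'
from h import *
import sys
F=pose(.4631,.4045,.0526,61.6,0)  # level frame at pocket origin: h,y,v
ss=[status.sense() for _ in range(1)]
s=ss[0]; print(s['time'],s['position'],'yaw',s['ee_rot'],'F',s['force'],'w',s['width'])
print('level h,y,v mm',1e3*(F[:3,:3].T@(s['position']-F[:3,3])), 'force hyv',F[:3,:3].T@s['force'],'mom',F[:3,:3].T@s['moment'])
E
python3 where.py; python3 cap.py w5
```

```text
9.3 [0.4581 0.4055 0.1044] yaw [-179.9773   -0.0102  -28.3089] F [ 0.0123 -0.6281 -0.8625] w 0.3355944017552679
level h,y,v mm [-1.4815  4.8506 51.7575] force hyv [-0.5466 -0.3095 -0.8625] mom [-0.0071  0.0279 -0.0337]
9.35 [0.4588 0.406  0.1052] [-179.8711   -0.0568  -28.3077] [ 0.3266 -0.7493 -1.2967] 0.3333655964335831 [37.5541 26.9986 90.9693  0.001  61.8913 65.8613]
```

View pics/w5.png

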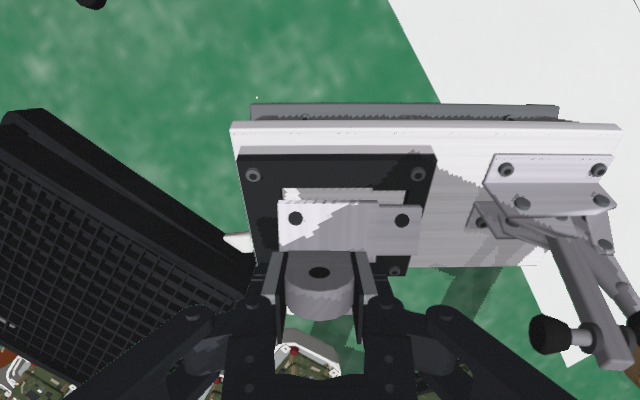

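```bash
python3 - <<'E'
from h import *
from fitf import *
T=np.load('pics/w5.npy'); V=view('wrist',T); im=cv2.imread('pics/w5.png')
# bracket in tool: bracket x = -tool y, y = -tool x, z=-tool z
Rb=np.array([[0,-1,0],[-1,0,0],[0,0,-1.]]).T
def Bp(off=(0,0,0)):
    B=np.eye(4);R=T[:3,:3]@np.array([[0,-1,0],[-1,0,0],[0,0,-1.]]); B[:3,:3]=R; B[:3,3]=T[:3,3]-R@(np.array([0,4,12.7])/1e3+np.array(off)); return B
B=Bp()
for z in (.002,.008):
    print(z,proj('wrist',ap(B,np.c_[FP,np.full(9,z)]),V).round(1)[[2,3,4,5,6,7]].tolist())
S2=4;o=cv2.resize(im,None,fx=S2,fy=S2,interpolation=cv2.INTER_CUBIC)
for z,c in ((.002,(0,255,255)),(.008,(0,0,255))):
    P=proj('wrist',ap(B,np.c_[FP,np.full(9,z)]),V); cv2.polylines(o,[np.round((P+.5)*S2-.5).astype(np.int32)],True,c,1)
Fx=pose(.4631,.4045,.0526,61.6,24.)
for P,c in ((np.c_[PO,np.zeros(9)],(255,0,0)),(np.c_[PO,np.full(9,.006)],(255,0,255)),(np.c_[NP,np.full(4,.006)],(0,255,0))):
    P=proj('wrist',ap(Fx,P),V); cv2.polylines(o,[np.round((P+.5)*S2-.5).astype(np.int32)],True,c,1)
cv2.imwrite('pics/w5o.png',o[140*S2:275*S2,225*S2:425*S2+0])
E
```

```text
0.002 [[412.5, 247.2], [417.0, 201.4], [374.9, 201.4], [375.2, 197.4], [277.3, 197.4], [280.8, 282.4]]
0.008 [[415.7, 252.8], [420.5, 205.7], [377.0, 205.7], [377.2, 201.5], [275.8, 201.5], [279.6, 289.0]]
```

View pics/w5o.png

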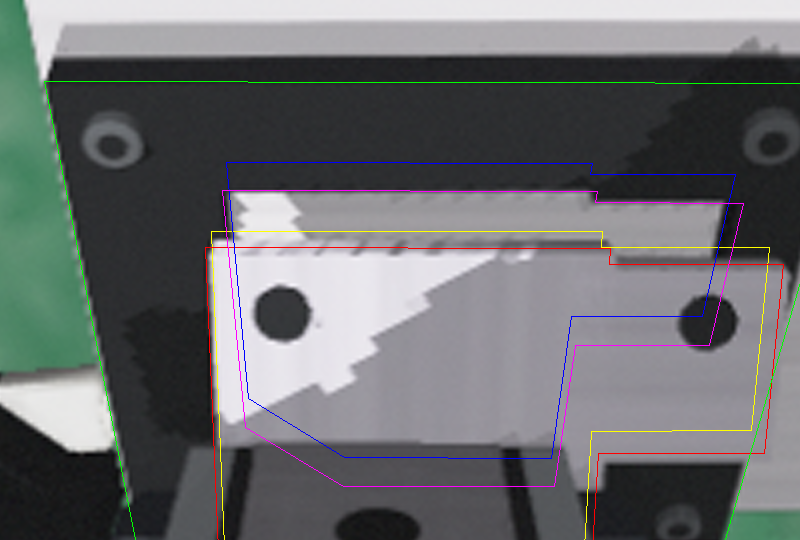

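The overlay agrees with the picture: pocket rim, floor, nest and held bracket all lie within about 1 mm. I'll lower it to near contact.

arm_command(plan=[{"gripper": 1, "dp": [0.07, 0.13, 1], "twist": 0}, {"gripper": 1, "dp": [0.07, 0.13, 2], "twist": 0}, {"gripper": 1, "dp": [0.07, 0.13, 2.5], "twist": 0}, {"gripper": 1, "dp": [0.07, 0.13, 2.7], "twist": 0}, {"gripper": 1, "dp": [0.07, 0.13, 2.7], "twist": 0}, {"gripper": 1, "dp": [0.07, 0.13, 2.7], "twist": 0}])

```text
time: 9.95
position: [0.4577, 0.4038, 0.0768]
ee_rot: [180.0, 0.0, -28.3]
force: [-0.8, -0.2, -1.6]
width: 0.331
```

```bash
python3 where.py
```

```text
9.95 [0.4577 0.4038 0.0768] yaw [179.9751   0.0044 -28.2829] F [-0.7685 -0.1707 -1.6302] w 0.3308064542624826
level h,y,v mm [-3.1614  4.3856 24.1644] force hyv [-0.5157  0.5948 -1.6302] mom [0.0501 0.0793 0.0313]
```

arm_command(plan=[{"gripper": 1, "dp": [0, 0, 0.1], "twist": 0}, {"gripper": 1, "dp": [0, 0, 0.2], "twist": 0}, {"gripper": 1, "dp": [0, 0, 0.2], "twist": 0}])

```text
time: 10.25
position: [0.4577, 0.4038, 0.0748]
ee_rot: [180.0, -0.0, -28.3]
force: [-1.0, -1.5, -1.4]
width: 0.338
```

```bash
python3 where.py
```

```text
10.25 [0.4577 0.4038 0.0748] yaw [179.9951  -0.0031 -28.2815] F [-1.0459 -1.4694 -1.4243] w 0.33845189980799634
level h,y,v mm [-3.1337  4.3963 22.2227] force hyv [-1.79    0.2212 -1.4243] mom [-0.0096  0.1768  0.01  ]
```

arm_command(plan=[{"gripper": 1, "dp": [0, 0, 0.1], "twist": 0}, {"gripper": 1, "dp": [0, 0, 0.2], "twist": 0}, {"gripper": 1, "dp": [0, 0, 0.2], "twist": 0}])

```text
time: 10.55
position: [0.4578, 0.4038, 0.0737]
ee_rot: [-180.0, -0.0, -28.3]
force: [-2.4, -2.3, 4.1]
width: 0.334
```

```bash
python3 where.py; python3 cap.py w6
```

```text
10.55 [0.4578 0.4038 0.0737] yaw [-179.9873   -0.0132  -28.2842] F [-2.4097 -2.3067  4.1164] w 0.3339561956298081
level h,y,v mm [-3.1519  4.331  21.1098] force hyv [-3.1752  1.0226  4.1164] mom [0.1265 0.4126 0.029 ]
10.6 [0.4578 0.4038 0.0737] [-179.985    -0.0148  -28.283 ] [-1.727  -2.6376  4.958 ] 0.3328855631023184 [37.4534 28.9564 92.9663 -0.0087 58.0575 65.741 ]
```

arm_command(plan=[{"gripper": 1, "dp": [0, 0.09, 0.08], "twist": 0}, {"gripper": 1, "dp": [0, 0.18, 0.2], "twist": 0}, {"gripper": 1, "dp": [0, 0.26, 0.33], "twist": 0}, {"gripper": 1, "dp": [0, 0.26, 0.33], "twist": 0}])

```text
time: 11.0
position: [0.4575, 0.4031, 0.0725]
ee_rot: [-179.7, -0.1, -28.3]
force: [-3.5, -2.1, 13.7]
width: 0.337
```

```bash
python3 where.py
```

```text
11.0 [0.4575 0.4031 0.0725] yaw [-179.7242   -0.0591  -28.2971] F [-3.5261 -2.0813 13.6611] w 0.3367040716100997
level h,y,v mm [-3.8547  4.2434 19.8996] force hyv [-3.5079  2.1118 13.6611] mom [0.4918 0.1909 0.0187]
```

arm_command(plan=[{"gripper": 1, "dp": [0, 0.1, 0.15], "twist": 0}, {"gripper": 1, "dp": [0, 0.21, 0.3], "twist": 0}, {"gripper": 1, "dp": [0, 0.21, 0.44], "twist": 0}, {"gripper": 1, "dp": [0, 0.21, 0.44], "twist": 0}])

```text
time: 11.4
position: [0.456, 0.4003, 0.0679]
ee_rot: [-179.8, -0.1, -28.3]
force: [-4.5, -4.2, 15.2]
width: 0.333
```

```bash
python3 where.py
```

```text
11.4 [0.456  0.4003 0.0679] yaw [-179.8476   -0.0577  -28.2873] F [-4.4601 -4.236  15.1746] w 0.3326946054746114
level h,y,v mm [-7.1011  4.23   15.3056] force hyv [-5.8475  1.9086 15.1746] mom [ 0.344   0.4271 -0.0395]
```

arm_command(plan=[{"gripper": 1, "dp": [0, 0.05, 0.15], "twist": 0}, {"gripper": 1, "dp": [0, 0.1, 0.3], "twist": 0}, {"gripper": 1, "dp": [0, 0.14, 0.47], "twist": 0}, {"gripper": 1, "dp": [0, 0.14, 0.47], "twist": 0}])

```text
time: 11.8
position: [0.4548, 0.3981, 0.0628]
ee_rot: [-180.0, -0.0, -28.3]
force: [-4.8, -5.5, 14.4]
width: 0.334
```

```bash
python3 where.py; python3 cap.py w7; python3 - <<'E'
from h import *
im=cv2.imread('pics/w7.png'); cv2.imwrite('pics/w7c.png',cv2.resize(im[130:330,220:460],None,fx=3,fy=3,interpolation=cv2.INTER_CUBIC))
E
```

```text
11.8 [0.4548 0.3981 0.0628] yaw [-179.9649   -0.0397  -28.2822] F [-4.8333 -5.4769 14.4093] w 0.3336700963687663
level h,y,v mm [-9.5713  4.2739 10.1794] force hyv [-7.1166  1.6467 14.4093] mom [0.2195 0.7338 0.0094]
11.85 [0.4548 0.3981 0.0628] [-179.9675   -0.04    -28.2841] [-4.9756 -5.7354 15.1067] 0.33479003741272984 [37.2065 29.3165 94.3661 -0.0275 56.2712 65.5059]
```

View pics/w7c.png

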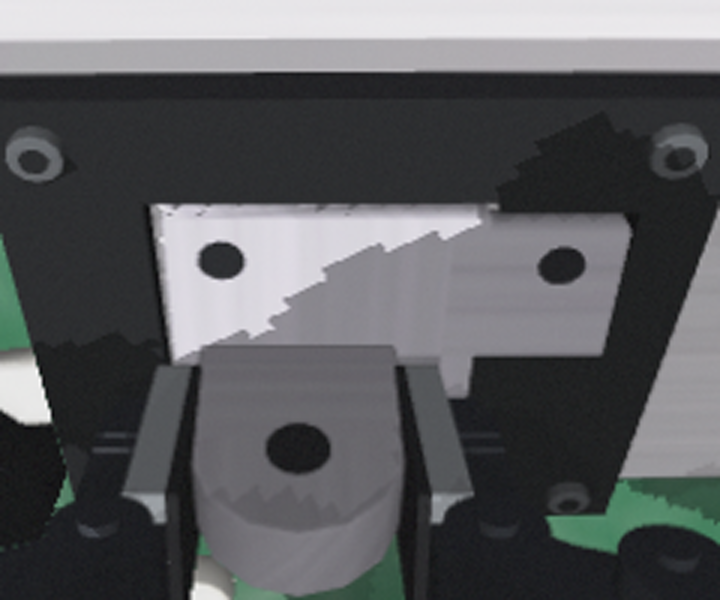

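The crop shows the bracket's uphill part and ear inside the pocket and the bracket nearly parallel to the floor. I'll press a little further.

arm_command(plan=[{"gripper": 1, "dp": [0, 0, 0.1], "twist": 0}, {"gripper": 1, "dp": [0, 0, 0.2], "twist": 0}, {"gripper": 1, "dp": [0, 0, 0.3], "twist": 0}, {"gripper": 1, "dp": [0, 0, 0.3], "twist": 0}])

```text
time: 12.25
position: [0.4542, 0.3971, 0.0595]
ee_rot: [179.9, -0.0, -28.3]
force: [-5.5, -8.6, 16.2]
width: 0.331
```

```bash
python3 where.py; python3 cap.py w8
```

```text
12.25 [0.4542 0.3971 0.0595] yaw [179.9111  -0.024  -28.2771] F [-5.5493 -8.6205 16.2494] w 0.3308572852581326
level h,y,v mm [-10.6932   4.3202   6.9406] force hyv [-10.2224   0.7813  16.2494] mom [ 0.1404  0.9595 -0.006 ]
12.3 [0.4542 0.3971 0.0595] [179.9101  -0.0256 -28.2774] [-5.0458 -7.1647 15.6383] 0.33137387590437917 [37.1907 29.5281 94.5723 -0.0731 55.9709 65.5091]
```

arm_command(plan=[{"gripper": 1, "dp": [0, -0.15, -0.1], "twist": 0}, {"gripper": 1, "dp": [0, -0.25, -0.1], "twist": 0}, {"gripper": 1, "dp": [0, -0.25, -0.1], "twist": 0}])

```text
time: 12.6
position: [0.4542, 0.3972, 0.0598]
ee_rot: [179.6, 0.0, -28.3]
force: [-4.9, -12.0, 14.8]
width: 0.334
```

```bash
python3 where.py
```

```text
12.6 [0.4542 0.3972 0.0598] yaw [179.6291   0.0011 -28.2597] F [ -4.8957 -11.9509  14.7971] w 0.3341847526370821
level h,y,v mm [-10.6347   4.3333   7.1799] force hyv [-12.841   -1.3777  14.7971] mom [-0.134   1.6306 -0.0953]
```

arm_command(plan=[{"gripper": 1, "dp": [0, 0.15, -0.1], "twist": 0}, {"gripper": 1, "dp": [0, 0.2, -0.2], "twist": 0}, {"gripper": 0.55, "dp": [0, 0.2, -0.2], "twist": 0}, {"gripper": 0.3, "dp": [0, 0.2, -0.2], "twist": 0}, {"gripper": 0, "dp": [0, 0.2, -0.2], "twist": 0}, {"gripper": 0, "dp": [0, 0.2, -0.2], "twist": 0}, {"gripper": 0, "dp": [0, 0.2, -1], "twist": 0}, {"gripper": 0, "dp": [0, 0.2, -3], "twist": 0}, {"gripper": 0, "dp": [0, 0.2, -6], "twist": 0}, {"gripper": 0, "dp": [0, 0.2, -9], "twist": 0}, {"gripper": 0, "dp": [0, 0.2, -9], "twist": 0}])

```text
time: 13.7
position: [0.458, 0.4012, 0.1536]
ee_rot: [-179.5, -0.2, -28.3]
force: [0.8, 1.2, -0.6]
width: 0.997
```

```bash
python3 where.py; python3 cap.py w9; python3 - <<'E'
from h import *
from fitf import *
T=np.load('pics/w9.npy'); V=view('wrist',T); im=cv2.imread('pics/w9.png')
S2=4;o=cv2.resize(im,None,fx=S2,fy=S2,interpolation=cv2.INTER_CUBIC)
Fx=pose(.4631,.4045,.0510,61.6,24.)
for P,c in ((np.c_[FP,np.full(9,.008)],(0,0,255)),(np.c_[PO,np.full(9,.006)],(255,0,255)),(np.c_[NP,np.full(4,.006)],(0,255,0))):
    P=proj('wrist',ap(Fx,P),V); cv2.polylines(o,[np.round((P+.5)*S2-.5).astype(np.int32)],True,c,1); print(P.min(0),P.max(0))
c=(proj('wrist',Fx[:3,3],V)[0]*S2).astype(int); print(c); a=max(0,c[0]-400);b=max(0,c[1]-300)
cv2.imwrite('pics/w9o.png',o[b:b+600,a:a+800])
E
```

```text
13.7 [0.458  0.4012 0.1536] yaw [-179.4838   -0.2315  -28.2799] F [ 0.8216  1.1791 -0.5547] w 0.9965827590787922
level h,y,v mm [ -5.3      2.955  101.0456] force hyv [ 1.428  -0.1619 -0.5547] mom [ 0.0055 -0.0539 -0.0272]
13.75 [0.4568 0.4004 0.1515] [-179.6676   -0.1479  -28.2815] [-0.1769 -0.7764 -0.0224] 0.9995664245026126 [37.2458 23.8115 88.7985  0.0034 67.0262 65.5256]
[287.8012 165.4076] [385.5884 227.1354]
[284.8525 161.2272] [388.474  227.0366]
[250.2824 138.2432] [409.7398 241.8851]
[1286  766]
```

View pics/w9o.png

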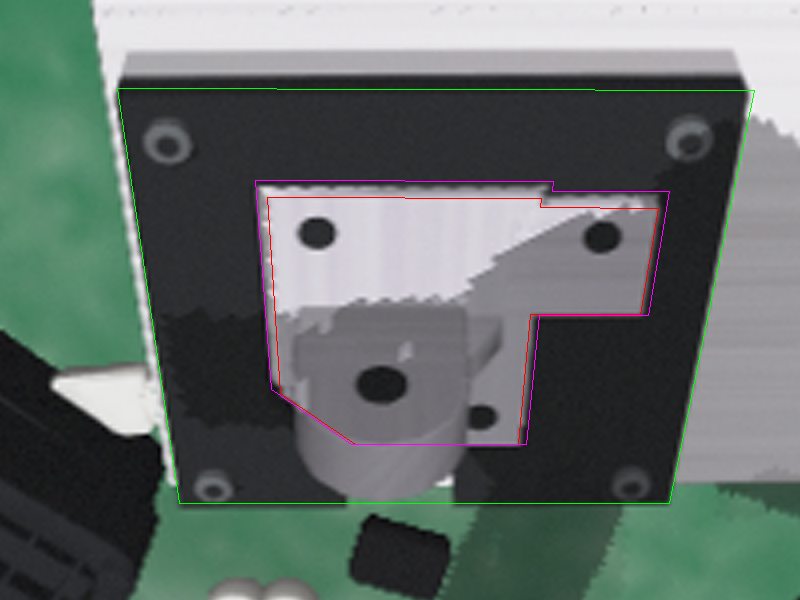

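The overlay shows the bracket outline coinciding with the predicted seated outline to within about 1 px all round. I'll make sure it is home with a gentle press on the lug top.

arm_command(plan=[{"gripper": 1, "dp": [0, 1.1, 0], "twist": 0}, {"gripper": 1, "dp": [0, 1.1, 0], "twist": 0}, {"gripper": 1, "dp": [0, 1.1, 1], "twist": 0}, {"gripper": 1, "dp": [0, 1.1, 2], "twist": 0}, {"gripper": 1, "dp": [0, 1.1, 3], "twist": 0}, {"gripper": 1, "dp": [0, 1.1, 4], "twist": 0}, {"gripper": 1, "dp": [0, 1.1, 5], "twist": 0}, {"gripper": 1, "dp": [0, 1.1, 5.6], "twist": 0}, {"gripper": 1, "dp": [0, 1.1, 5.9], "twist": 0}, {"gripper": 1, "dp": [0, 1.1, 6.1], "twist": 0}, {"gripper": 1, "dp": [0, 1.1, 6.2], "twist": 0}, {"gripper": 1, "dp": [0, 1.1, 6.2], "twist": 0}])

```text
time: 14.95
position: [0.4498, 0.3893, 0.0904]
ee_rot: [-179.9, -0.0, -28.3]
force: [-7.0, -5.9, 25.9]
width: 0.001
```

```bash
python3 where.py; python3 - <<'E'
from h import *
V=view('wrist',np.load('pics/w9.npy'))
for z0,t in ((.051,24.),(.051,20.)):
    Fx=pose(.4631,.4045,z0,61.6,t)
    P=np.array([[7,-11,8],[7,19,8],[7,-11,28],[7,19,28],[7,4,43],[-7,4,43],[-7,-11,28]])/1e3
    print(t,(proj('wrist',ap(Fx,P),V)*4-[1286-400,766-300]).round(0).tolist())
E
```

```text
14.95 [0.4498 0.3893 0.0904] yaw [-179.9027   -0.0441  -28.2743] F [-6.9582 -5.8704 25.9146] w 0.0005996880449883051
level h,y,v mm [-19.6674   4.4849  37.8224] force hyv [-8.4734  3.3286 25.9146] mom [0.6116 1.1499 0.0209]
24.0 [[463.0, 300.0], [295.0, 300.0], [468.0, 377.0], [289.0, 377.0], [378.0, 442.0], [378.0, 500.0], [464.0, 435.0]]
20.0 [[463.0, 296.0], [295.0, 296.0], [468.0, 367.0], [289.0, 367.0], [378.0, 427.0], [378.0, 490.0], [465.0, 429.0]]
```

Contact came exactly at the predicted height (37.8 mm) with 26 N, so the bracket is home. Next I'll lift and plan the clamp push.

arm_command(plan=[{"gripper": 1, "dp": [0, 0, -1], "twist": 0}, {"gripper": 1, "dp": [0, 0, -5], "twist": 0}, {"gripper": 1, "dp": [0, 0, -10], "twist": 0}, {"gripper": 1, "dp": [0, 0, -13], "twist": 0}, {"gripper": 1, "dp": [0, 0, -13], "twist": 0}, {"gripper": 1, "dp": [0, 0, -13], "twist": 0}])

```text
time: 15.55
position: [0.4503, 0.3896, 0.2171]
ee_rot: [-179.9, -0.0, -28.3]
force: [-0.1, -0.3, 0.1]
width: -0.002
```

```bash
cat > plan.py <<'E'
from h import *
import sys
Fx=pose(.4631,.4045,.0510,61.6,24.)
T=tool(); print(status.sense()['time'],T[:3,3])
def rel(P): return (ap(Fx,np.array(P)/1e3)-T[:3,3])@T[:3,:3]*100
if __name__=='__main__':
    L=[(16,-112,165),(16,-112,130),(16,-124.7,130),(16,-143.8,129.8),(16,-159.4,127),(16,-180.4,114.3),(16,-192.5,94.4),(16,-196.6,79.9),(16,-203,40),(16,-205,33)]
    for p in L: print(p,rel(p)[0].round(2),ap(Fx,np.array(p)/1e3)[0])
E
python3 plan.py; python3 cap.py w10 handle_grip clamp_tip; python3 - <<'E'
from h import *
Fx=pose(.4631,.4045,.0510,61.6,24.)
for n in('w3','w4','w10'): print(n,proj('wrist',ap(Fx,np.array([[16,-145,114],[16,-150,149],[16,-106,14]])/1e3),view('wrist',np.load(f'pics/{n}.npy'))).round(1).tolist())
im=cv2.imread('pics/w10.png')
E
```

```text
15.55 [0.4503 0.3896 0.2171]
(16, -112, 165) [11.61  3.35  0.89] [0.5367 0.3051 0.2082]
(16, -112, 130) [11.61  1.93  4.09] [0.5434 0.3176 0.1763]
(16, -124.7, 130) [12.88  1.94  4.09] [0.5546 0.3115 0.1763]
(16, -143.8, 129.8) [14.79  1.93  4.11] [0.5714 0.3025 0.1761]
(16, -159.4, 127) [16.35  1.82  4.37] [0.5857 0.2961 0.1735]
(16, -180.4, 114.3) [18.45  1.31  5.53] [0.6066 0.2907 0.1619]
(16, -192.5, 94.4) [19.66  0.51  7.35] [0.6211 0.292  0.1437]
(16, -196.6, 79.9) [20.07 -0.08  8.67] [0.6275 0.2953 0.1305]
(16, -203, 40) [20.71 -1.69 12.32] [0.6409 0.3065 0.094 ]
(16, -205, 33) [20.91 -1.98 12.96] [0.644  0.308  0.0877]
15.6 [0.4495 0.3889 0.2156] [179.9396   0.0271 -28.2858] [-0.4788  0.0855  0.1576] -0.0016252720000331335 [36.8    19.8285 85.2076 -0.0009 75.03   65.0861]
handle_grip []
clamp_tip []
w3 [[442.1, 77.0], [468.3, 98.3], [364.2, 40.9]]
w4 [[463.3, 170.8], [486.8, 205.2], [389.8, 101.6]]
w10 [[546.7, 238.6], [582.0, 283.7], [447.1, 150.3]]
```

arm_command(plan=[{"gripper": 1, "dp": [4, 1, 0], "twist": 0}, {"gripper": 1, "dp": [8, 2.2, 0], "twist": 0}, {"gripper": 1, "dp": [11.6, 3.2, 0], "twist": 0}, {"gripper": 1, "dp": [11.6, 2.5, 2], "twist": 0}, {"gripper": 1, "dp": [11.6, 1.95, 4.1], "twist": 0}, {"gripper": 1, "dp": [11.6, 1.95, 4.1], "twist": 0}, {"gripper": 1, "dp": [12.4, 1.95, 4.1], "twist": 0}, {"gripper": 1, "dp": [13.2, 1.95, 4.1], "twist": 0}, {"gripper": 1, "dp": [14, 1.95, 4.1], "twist": 0}, {"gripper": 1, "dp": [14.8, 1.95, 4.1], "twist": 0}, {"gripper": 1, "dp": [15.6, 1.9, 4.2], "twist": 0}, {"gripper": 1, "dp": [16.4, 1.8, 4.4], "twist": 0}])

```text
time: 16.9
position: [0.5869, 0.2955, 0.1732]
ee_rot: [-179.9, -0.1, -28.3]
force: [-0.9, 0.9, 2.2]
width: 0.005
```

```bash
python3 where.py; python3 plan.py | tail -5; python3 cap.py w11 handle_grip clamp_tip
```

```text
16.9 [0.5869 0.2955 0.1732] yaw [-179.9372   -0.0588  -28.296 ] F [-0.8653  0.8531  2.1928] w 0.005466567479058127
level h,y,v mm [ -37.0538 -160.7295  120.6002] force hyv [0.3389 1.1669 2.1928] mom [0.1512 0.0913 0.0006]
(16, -180.4, 114.3) [ 1.97 -0.51  1.13] [0.6066 0.2907 0.1619]
(16, -192.5, 94.4) [ 3.18 -1.32  2.95] [0.6211 0.292  0.1437]
(16, -196.6, 79.9) [ 3.59 -1.91  4.28] [0.6275 0.2953 0.1305]
(16, -203, 40) [ 4.23 -3.52  7.92] [0.6409 0.3065 0.094 ]
(16, -205, 33) [ 4.43 -3.81  8.56] [0.644  0.308  0.0877]
16.95 [0.5882 0.2949 0.1726] [-179.9401   -0.128   -28.3252] [ 1.6043  0.542  -0.5299] 3.3578633856842064e-05 [22.9813 26.604  80.4287 -0.0653 72.8405 51.3257]
handle_grip [(array([335.8, 236.8]), 0.86)]
clamp_tip []
```

View pics/w11.png

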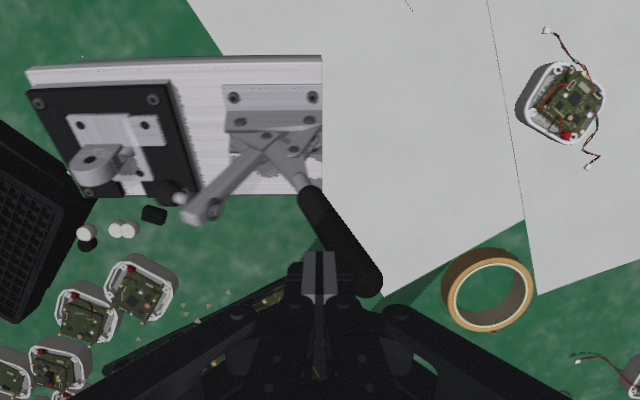

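The picture shows the fingers at about (col 318, row 260) on the +y side of the handle, which runs from (305, 195) to (375, 290) and has begun to move. The bracket still sits in the pocket.

arm_command(plan=[{"gripper": 1, "dp": [0.7, -0.15, 0.3], "twist": 0}, {"gripper": 1, "dp": [1.4, -0.35, 0.7], "twist": 0}, {"gripper": 1, "dp": [2.0, -0.5, 1.15], "twist": 0}, {"gripper": 1, "dp": [2.5, -0.85, 1.8], "twist": 0}, {"gripper": 1, "dp": [2.9, -1.1, 2.4], "twist": 0}, {"gripper": 1, "dp": [3.2, -1.3, 2.95], "twist": 0}, {"gripper": 1, "dp": [3.4, -1.6, 3.6], "twist": 0}, {"gripper": 1, "dp": [3.6, -1.9, 4.3], "twist": 0}, {"gripper": 1, "dp": [3.6, -1.9, 4.3], "twist": 0}])

```text
time: 17.95
position: [0.6257, 0.2952, 0.1273]
ee_rot: [179.8, 0.1, -28.3]
force: [-0.2, 0.3, -1.0]
width: -0.001
```

```bash
python3 where.py; python3 plan.py | tail -2; python3 cap.py w12 handle_grip clamp_tip; python3 - <<'E'
from h import *
Fx=pose(.4631,.4045,.0510,61.6,24.); V=view('wrist',np.load('pics/w12.npy'))
print(proj('wrist',ap(Fx,np.array([[16,-190,98],[16,-198,80],[16,-200,67],[16,-201,32]])/1e3),V).round(0).tolist())
E
```

```text
17.95 [0.6257 0.2952 0.1273] yaw [179.8496   0.1215 -28.2762] F [-0.1925  0.3357 -1.0034] w -0.0008958672703053479
level h,y,v mm [ -18.8249 -195.0101   74.706 ] force hyv [ 0.2037  0.329  -1.0034] mom [ 0.0115 -0.0117 -0.0187]
(16, -203, 40) [ 0.81 -1.72  3.32] [0.6409 0.3065 0.094 ]
(16, -205, 33) [ 1.01 -2.01  3.96] [0.644  0.308  0.0877]
18.0 [0.6255 0.2951 0.1278] [179.8469   0.116  -28.2725] [-0.9053  0.2914 -0.1029] -0.004388032423166646 [21.7606 31.4407 78.5096 -0.01   70.2415 50.0364]
handle_grip [(array([326.3, 240.8]), 0.89)]
clamp_tip []
[[306.0, 302.0], [324.0, 267.0], [328.0, 245.0], [329.0, 197.0]]
```

arm_command(plan=[{"gripper": 1, "dp": [0.2, -0.4, 0.8], "twist": 0}, {"gripper": 1, "dp": [0.4, -0.8, 1.6], "twist": 0}, {"gripper": 1, "dp": [0.6, -1.2, 2.4], "twist": 0}, {"gripper": 1, "dp": [0.8, -1.6, 3.1], "twist": 0}, {"gripper": 1, "dp": [0.9, -1.85, 3.6], "twist": 0}, {"gripper": 1, "dp": [1.0, -2.0, 4.0], "twist": 0}, {"gripper": 1, "dp": [1.0, -2.1, 4.2], "twist": 0}, {"gripper": 1, "dp": [1.0, -2.1, 4.2], "twist": 0}])

```text
time: 18.9
position: [0.6453, 0.3091, 0.087]
ee_rot: [180.0, 0.0, -28.3]
force: [-0.0, 0.2, -0.1]
width: -0.002
```

```bash
python3 where.py; python3 plan.py | tail -1
```

```text
18.9 [0.6453 0.3091 0.087 ] yaw [179.9751   0.0142 -28.2855] F [-0.0338  0.2475 -0.062 ] w -0.002320880232884725
level h,y,v mm [   2.7361 -205.6002   34.4042] force hyv [ 0.2016  0.1474 -0.062 ] mom [ 0.0351 -0.0093 -0.041 ]
(16, -205, 33) [-0.06  0.15 -0.06] [0.644  0.308  0.0877]
```

arm_command(plan=[{"gripper": 1, "dp": [0, -0.1, 0.2], "twist": 0}, {"gripper": 1, "dp": [0, -0.15, 0.4], "twist": 0}, {"gripper": 1, "dp": [0, -0.15, 0.4], "twist": 0}])

```text
time: 19.2
position: [0.6463, 0.3104, 0.0845]
ee_rot: [-180.0, -0.1, -28.3]
force: [-1.9, -1.2, 5.2]
width: -0.001
```

```bash
python3 where.py; python3 cap.py w13 handle_grip clamp_tip; python3 - <<'E'
from h import *
Fx=pose(.4631,.4045,.0510,61.6,24.); V=view('wrist',np.load('pics/w13.npy'))
print(proj('wrist',ap(Fx,np.array([[16,-200,67],[16,-201,32],[16,-201,25]])/1e3),V).round(0).tolist())
E
```

```text
19.2 [0.6463 0.3104 0.0845] yaw [-179.9703   -0.0517  -28.2806] F [-1.9357 -1.2152  5.2449] w -0.0013631179788900706
level h,y,v mm [   4.3088 -205.8959   31.9423] force hyv [-1.9896  1.1247  5.2449] mom [ 0.1113  0.371  -0.0478]
19.25 [0.6462 0.3103 0.0847] [-179.9744   -0.0538  -28.2825] [-1.3582 -2.6919  5.01  ] -0.0025902110559448926 [22.2861 35.396  77.6078 -0.0275 66.9423 50.5793]
handle_grip [(array([305. , 251.5]), 0.81)]
clamp_tip []
[[302.0, 346.0], [307.0, 273.0], [308.0, 261.0]]
```

View pics/w13.png

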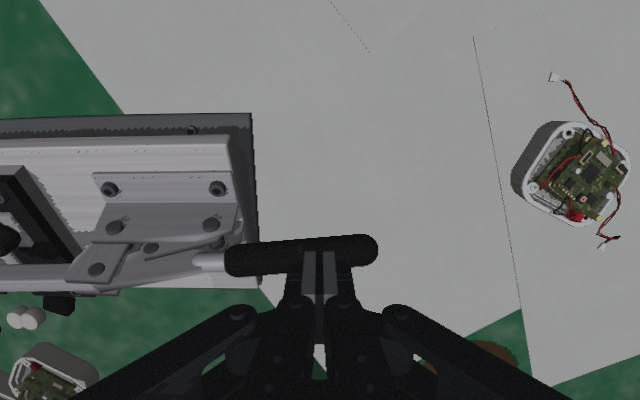

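The handle lies down level at (row 250, col 300), with the fingers pressing on it. I'll press a bit harder for certainty, then withdraw straight up.

arm_command(plan=[{"gripper": 1, "dp": [0, -0.05, 0.15], "twist": 0}, {"gripper": 1, "dp": [0, -0.05, 0.15], "twist": 0}])

```text
time: 19.55
position: [0.6465, 0.3107, 0.0836]
ee_rot: [-180.0, -0.1, -28.3]
force: [-1.7, -3.3, 7.8]
width: -0.0
```

```bash
python3 where.py
```

```text
19.55 [0.6465 0.3107 0.0836] yaw [-179.9646   -0.0685  -28.283 ] F [-1.7178 -3.3055  7.7833] w -8.520659709857407e-06
level h,y,v mm [   4.6823 -205.9638   31.0134] force hyv [-3.7247 -0.0611  7.7833] mom [0.1521 0.4482 0.0534]
```

arm_command(plan=[{"gripper": 1, "dp": [0, 0, -0.5], "twist": 0}, {"gripper": 1, "dp": [0, 0, -3], "twist": 0}, {"gripper": 1, "dp": [0, 0, -7], "twist": 0}, {"gripper": 1, "dp": [0, 0, -12], "twist": 0}, {"gripper": 1, "dp": [-4, 1, -16], "twist": 0}, {"gripper": 1, "dp": [-8, 3, -18], "twist": 0}, {"gripper": 1, "dp": [-12, 5, -18], "twist": 0}, {"gripper": 1, "dp": [-12, 5, -18], "twist": 0}, {"gripper": 1, "dp": [-12, 5, -18], "twist": 0}])

```text
time: 20.45
position: [0.5156, 0.324, 0.2628]
ee_rot: [-179.9, -0.0, -28.2]
force: [0.0, -0.6, 0.3]
width: -0.004
```

```bash
python3 where.py; python3 cap.py w14 handle_grip clamp_tip bracket_ear; python3 - <<'E'
from h import *
from fitf import PO,NP
Fx=pose(.4631,.4045,.0510,61.6,24.); V=view('wrist',np.load('pics/w14.npy'))
print(proj('wrist',ap(Fx,np.array([[16,-200,67],[16,-201,32],[16,-201,25],[16,-36,8],[16,-106,14]])/1e3),V).round(0).tolist())
im=cv2.imread('pics/w14.png');S2=3;o=cv2.resize(im,None,fx=S2,fy=S2,interpolation=cv2.INTER_CUBIC)
for P,c in ((np.c_[FP,np.full(9,.008)],(0,0,255)),(np.c_[NP,np.full(4,.006)],(0,255,0))):
    P=proj('wrist',ap(Fx,P),V); cv2.polylines(o,[np.round((P+.5)*S2-.5).astype(np.int32)],True,c,1)
c=(proj('wrist',ap(Fx,[.01,-.1,0.01]),V)[0]*S2).astype(int);a=max(0,c[0]-400);b=max(0,c[1]-300)
cv2.imwrite('pics/w14o.png',o[b:b+600,a:a+800])
E
```

```text
20.45 [0.5156 0.324  0.2628] yaw [-179.931    -0.0427  -28.2024] F [ 0.0249 -0.5793  0.3116] w -0.004235971711968904
level h,y,v mm [-45.8652 -84.4778 210.1843] force hyv [-0.4978 -0.2974  0.3116] mom [-0.0431 -0.0152 -0.0412]
20.5 [0.517  0.3241 0.2625] [-179.9162   -0.0657  -28.2462] [0.0517 0.1772 0.0405] -0.0003307307856223069 [28.1207 19.1438 79.3092 -0.0084 81.4408 56.3681]
handle_grip [(array([439.6, 115.7]), 0.62), (array([226.1, 136.6]), 0.39)]
clamp_tip [(array([271.3, 103.2]), 0.75)]
bracket_ear [(array([273.5, 104.3]), 0.73), (array([441.4, 116.5]), 0.52)]
[[455.0, 145.0], [445.0, 124.0], [443.0, 120.0], [268.0, 110.0], [341.0, 113.0]]
```

View pics/w14o.png

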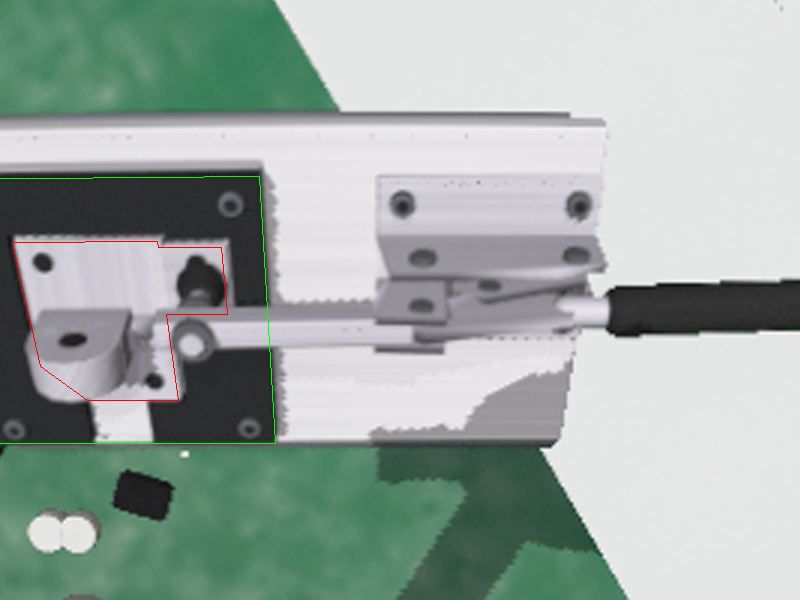

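```bash
python3 -c "
from h import *
print(job.hand_in()); print(status.sense()['time'],status.sense()['force'])"
```

```text
the job is handed in; nothing more can be done
None
the job is handed in; nothing more can be done
```

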